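# Hook a fallen locking ring out from behind a barred guard

## Task

The brass locking ring of the coffee machine has dropped behind the barred guard of the drain stand, where fingers cannot go. With the hooked rod, reach in under the bars, set the toe in the ring's hole and draw the ring out along the sloping plate until you feel it come up against the stop bar, and pull it gently home there for a moment; never press or pull hard, and keep the gripper off the ring and the stand. Leave the ring lying flat there, lay the rod back down on the open worktop in front of the stand, and leave everything else where it is.

Things in the scene. Friction and masses are not known exactly. Their poses are not given: they have to be found in the camera images.
- rod_grip (a point): Centre of the wooden handle of the hooked rod (0.14 kg): the place to grip. Handle 70 long (x), 20 wide (y), 30 high (z), lying on the worktop; this point is 15 mm above its underside. A steel shank 8 mm thick runs on along +x, its axis 24 mm above the underside, and turns straight down as the toe 190 mm ahead of this point. x points from handle to toe, z up.
- rod_toe (a point): Lowest point of the toe, the down-turned end of the rod: round, 8 mm thick with a ball end, 190 mm ahead of the handle's centre and level with the handle's underside, 15 mm below the handle's centre. Same axes as rod_grip. The rod can tip a little in the grip, and its pose is not measured while it is held.
- drain_stand: Fixed dark steel drain stand, 208 deep (x), 164 wide (y), 78 high. Origin on the worktop under it; -x is the open front, +x leads in under the guard. Front lip: inner face at x = -106 mm, 6 mm thick, top 18 mm above the worktop. Open apron from the lip to x = -34 mm between cheeks 22 mm high (inner faces y = +-77 mm). It carries the guard and the stop bar.
- mouth_mid (a point): Middle of the mouth of the guard, under its cross bar: x = -30 mm of the stand, 70 mm up. Behind it 7 bars along x, 6 mm thick, undersides 71 mm up, closed cheeks, back at x = 91 mm. Before it a steel stop bar crosses the apron, top 21 mm up (32 at its end screws): its ring-side face lies anywhere from x = -100 to -80 mm of the stand, set anew each time and not measured: feel for it.
- drain_plate: Flat smooth aluminium plate, 194 long, 150 wide, in the stand, held firm. Origin on its top at its lower end: x = -105.5 mm of the stand, 8 mm above the worktop; x points back under the guard, z out of the plate. It rises to the back by an angle set anew each time, 0.02 to 0.07 rad.
- ring_mid (a point): Centre of the brass locking ring, half-way up: flat ring, 46 mm outside, 29 mm hole, 8 mm thick, about 40 to 90 g, lying flat on the drain plate under the bars, 110 to 132 mm behind the lip. Against the stop bar its centre is 23 mm from the bar's face. A pull of about 3 to 6 N holds it home there; 15 N is too hard.
- match_box: Match box, 38 x 58 x 16 mm, lying on the bars at the back of the guard; a bystander. Origin under its centre.
- espresso_cup1: Pale espresso cup, 64 x 91 x 50 mm, on the worktop nearer the robot; a bystander. Origin under its centre.
- tamper: Coffee tamper, steel foot and wooden grip, 54 mm wide, 81 high, standing on the worktop; a bystander. Origin under its centre.
- coffee_scoop: Small brass coffee scoop with a flat handle, 42 x 82 x 25 mm; a bystander. Origin under its centre.
- hook_rod: The whole hooked rod; origin under the handle's centre, axes as rod_grip. Lying on the worktop it has its origin at height 0.
- lock_ring: The whole locking ring; origin under its centre, z up through the hole.
Mind the look-alikes: they are no part of the job. There is more than one size of the drain_plate; the one meant has the size given above.

How it is judged:
On the way, in this order (a step that is already met when the one before it is completed fails the run):
1. the rod's toe stands inside the ring's hole, low down, with the ring still under the guard (horizontal distance between rod_toe and ring_mid below 0.0145 m and z of rod_toe in the frame of lock_ring below 0.005 m and x of ring_mid in the frame of drain_stand above -0.02 m), for 0.1 s.
2. the ring, drawn out by the rod with the toe in its hole, is held against the stop bar with more than 1 N (x of ring_mid in the frame of drain_stand below -0.052 m and contact force between lock_ring and drain_stand above 1 N and horizontal distance between rod_toe and ring_mid below 0.0145 m), for 0.15 s.
At the end, for the whole second after the job is handed in: The ring lies flat on the drain plate (within 0.08 rad), in the open apron, its centre 52 to 82 mm in front of the stand's origin; the rod lies level on the worktop, at rest, its toe in front of the lip, not touching the stand (x of ring_mid in the frame of drain_stand between -0.082 and -0.052 m and angle between the z axis of lock_ring and the z axis of drain_plate, either way round below 0.08 rad and height (world z) of ring_mid below 0.02 m and linear speed of each of lock_ring, hook_rod below 0.01 m/s and height (world z) of hook_rod below 0.006 m and angle between hook_rod's own z axis and vertical below 0.1 rad and not (contact force between hook_rod and drain_stand above 0.05 N) and x of rod_toe in the frame of drain_stand below -0.117 m).
It fails at once if the rod is pressed on the stand or the plate with more than 15 N (contact force between hook_rod and drain_stand above 15 N or contact force between hook_rod and drain_plate above 15 N).
It fails at once if the ring is pressed against the stop bar, the stand or the plate with more than 15 N (contact force between lock_ring and drain_stand above 15 N or contact force between lock_ring and drain_plate above 15 N).
It fails at once if the gripper or arm touches the ring (contact force between any of the fingers, the arm and lock_ring above 0.2 N).
It fails at once if the gripper or arm bumps the stand (over 2 N) (contact force between any of the fingers, the arm and drain_stand above 2 N).
It fails at once if a bystander is shifted by more than 15 mm (distance of any of match_box, espresso_cup1, coffee_scoop, tamper from where it was at the start of the episode above 0.015 m).
It also fails if it takes over 64 s, if anything falls off the work surface, if the arm or the gripper's body presses on something with over 40 N, if the wrist force passes 120 N, or if a joint passes its speed limit or range.

## Robot

A 6-joint arm with a two-finger parallel gripper is mounted at the origin on a cart in front of the work surface, level with it; the furniture and walls round the work are solid. World frame = base frame: x ahead of the robot, y to its left, z up, the work surface at z = 0. Lengths are in m, angles in rad, forces in N, time in s.
With the tool pointing down it reaches from about 0.25 to 0.725 m from the base axis. Payload 4 kg.
Tool frame: the origin (TCP) lies midway between the tips of the shut fingers; the grasp point (between the pads) lies 19 mm behind it; z points along the fingers, y is the line along which they close (so a half turn about z gives the same grasp; the last joint's range is limited). The gripper opens to 85 mm and grips with 20 to 120 N. Pads are 22 mm wide; open, the fingers measure 114 mm over their backs; the gripper's body (76 mm by 85 mm) begins 54 mm behind the grasp point. The pads swing forward as they close: fully open they stand 13 mm farther back than shut.
Start: joints at [-1.175, 0.241, 0.005, 1.335, 0, 1.571], TCP at [0.193, -0.461, 0.231] pointing down, gripper open.
Joint ranges: [-2.72, 2.72], [-1.05, 1.87], [-1.09, 1.28], [-1.99, 2.15], [-1.42, 1.44], [-3.14, 3.14]. Speed limits (rad/s): [2.79, 2.79, 3.14, 3.14, 3.14, 3.14].

## Interface

Orientations are given as a unit quaternion [x, y, z, w].
In Python, from workcell import bot gives the robot as it stands. The module is installed in compiled form; this text tells all that it offers.
- The arm moves only by the tool drive_tool, never from a script. Its arguments are lists of equal length, an entry for each row: "slide": the shift along the tool's x, y, z scaled (see below), a list of three; "rotation": the turn, a rotation vector about the tool's x, y, z scaled (see below), a list of three. A call has exactly 8 rows; each row is the pose to reach, as a shift and turn from the pose commanded when the call began, along the tool's axes at that moment; what a row does not reach only later rows make up. The controller multiplies each number of a shift by 250 mm and each number of a turn by 0.5 rad. A row lasts 1/8 s, in which the tool goes at most 62.5 mm and 10.7 degrees, less where a joint would pass 70% of its speed; a pose out of reach is approached as far as the arm can. A call with a number of a shift or a turn outside -1 to 1 is refused whole. A call with a gripper value outside its range is refused whole. "gripper" is the opening, from 0 (shut) to 1 (fully open), set as the call begins (left out, the last holds). The fingers move at their own pace and stop on an object; the grip force is fixed at half the most. Time passes only in rows, so rows that repeat a pose let the fingers close, or fill a call up. It gives the time, the measured TCP pose, the force, the opening and the grip force at its end, in the units of the state.
- bot.get_obs(): the state, without advancing time (a new reading comes with each control period).
- bot.camera(name): name is "side" or "top"; returns a dict with "image" (400x640x3 uint8, red, green, blue), "z_map" (400x640 float32, m along the optical axis (not along the pixel's ray), 0 where there is no reading), "camera_matrix" (3x3 intrinsics, pixels), "xyz" and "orientation" of the camera in the world. Camera axes: x right, y up, looking along -z (the intrinsics and any distortion apply to the point x, -y, -z); pixel columns grow to the right and rows downward; lengths in m; the calibration is good to about 2 mm. A picture is of the moment at which its call begins.
- bot.job_done(): hands the job in; it is judged then, once.
The state is a dict: "clock": time; "joint_pos": joint angles; "joint_vel": joint speeds; "tau": joint torques, N m; "eef_pos": TCP position; "tool_rot": TCP orientation; "ft_force": force on the tool from outside, world axes, zero at the start; "ft_torque": the same for the moment, N m; "grip_width": finger opening in m; "grasp_force": force on a finger pad.
Only numpy, scipy, OpenCV 4.12 (cv2) and the standard library are available. Lean on these libraries where they do the work, as an engineer would, in place of code of your own. Each camera call takes 0.05 s, during which the arm holds its last target. There are 200 camera calls.

## Working session

There is one attempt and no reset: what is moved stays moved. The work goes in short steps, Python scripts to look and compute and a tool call to move; the robot and the scene stay as the last step left them, time stands still between calls to the robot, and variables do not carry over. Pictures are saved under pics/ and viewed, at most 10 in all, crops included, and the job is handed in when it is done.

Besides the shell and the picture viewer there is one more tool, called after "Emit:" by a JSON object that holds its "method" and its "body". drive_tool: Moves the arm, as the interface text tells. Shifts and turns lie within -1 to 1; 1 stands for 250 mm of shift or 0.5 rad of turn. Its arguments: {"type":"object","properties":{"slide":{"type":"array","items":{"type":"array","items":{"type":"number"}}},"rotation":{"type":"array","items":{"type":"array","items":{"type":"number"}}},"gripper":{"type":"number"}},"required":["slide","rotation"]}

```bash
mkdir -p pics; cat > h.py <<'E'
import numpy as np, cv2
from scipy.spatial.transform import Rotation as R
from workcell import bot
def look(n):
    c=bot.camera(n); np.savez(''+n+'.npz',**c); return c
def cloud(c):
    z=c['z_map'].astype(float);K=c['camera_matrix'];h,w=z.shape
    u,v=np.meshgrid(np.arange(w),np.arange(h))
    p=np.stack([(u-K[0,2])/K[0,0]*z,-(v-K[1,2])/K[1,1]*z,-z],-1)
    P=p@R.from_quat(c['orientation']).as_matrix().T+np.asarray(c['xyz'])
    P[z==0]=np.nan
    return P
E
python3 - <<'E'
from h import *
for n in ('top','side'):
    c=look(n); cv2.imwrite(f'pics/{n}1.png',c['image'][...,::-1]); print(n,c['xyz'],c['orientation'],c['camera_matrix'].tolist(),[k for k in c])
o=bot.get_obs(); print(o)
E
```

```text
top [0.16226745 0.33445924 1.3474261 ] [-0.07057671  0.07411107  0.71702936 -0.68948922] [[490.92695777361524, 0.0, 313.90879090154914], [0.0, 490.92695777361524, 202.62781768501839], [0.0, 0.0, 1.0]] ['image', 'z_map', 'camera_matrix', 'xyz', 'orientation']
side [0.05833047 1.05364141 0.75803007] [-0.09089923  0.4072892   0.88429209 -0.20947632] [[436.2890578706934, 0.0, 314.3707113715168], [0.0, 436.2890578706934, 195.11541317363097], [0.0, 0.0, 1.0]] ['image', 'z_map', 'camera_matrix', 'xyz', 'orientation']
{'clock': 0.1, 'joint_pos': array([-1.17503456e+00,  2.41353878e-01,  3.87390083e-03,  1.33519619e+00,
        1.66647710e-05,  1.57080990e+00]), 'joint_vel': array([-1.49714249e-03, -1.40091574e-03,  2.96861350e-03,  7.94094798e-04,
        6.61545532e-04,  5.42826733e-05]), 'tau': array([-8.03881976e-04, -3.73138225e+01,  2.53010255e+01,  1.08494158e-02,
       -7.86896385e-05,  6.53159319e-06]), 'eef_pos': array([ 0.19254551, -0.46083564,  0.23049957]), 'tool_rot': array([ 9.80486283e-01,  1.96585261e-01, -1.76617132e-04, -9.23214100e-04]), 'ft_force': array([-0.61977679,  0.07979401,  0.01743162]), 'ft_torque': array([-0.00993158,  0.00266321,  0.01957203]), 'grasp_force': 0.0, 'grip_width': 0.08535423996547105}
```

View pics/top1.png

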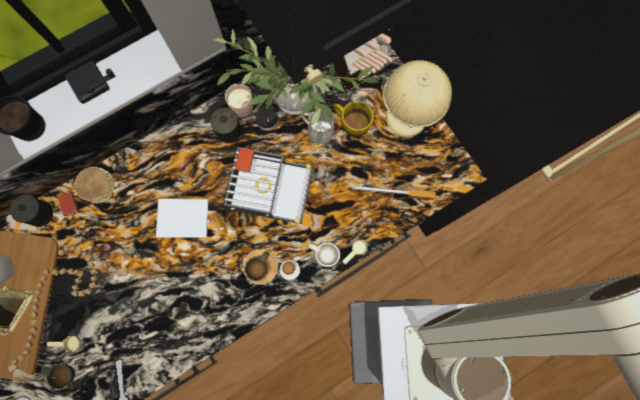

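View pics/side1.png

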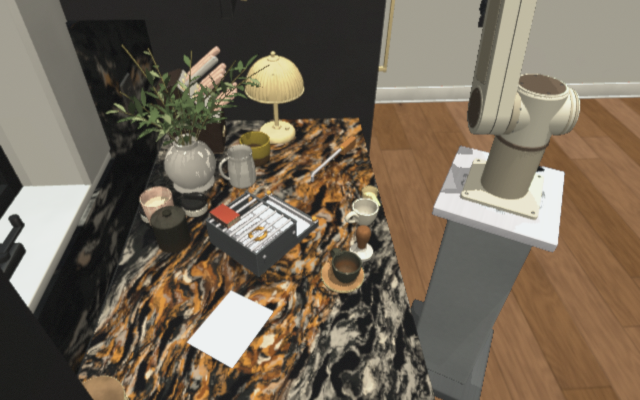

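Top view: the stand is at about (268,185), with its open apron to the right (292,192), the ring under the bars at (263,185) and the matchbox at (245,160). The rod's toe is at about (352,188) and its handle at (430,194). Two candidates for the plate: the one inside the stand at (290,190), and a loose white one at (182,218). The one in the stand fits, because it is held in the stand. I'll confirm this in a crop.

```bash
python3 - <<'E'
from h import *
c=dict(np.load('top.npz'));P=cloud(c);im=c['image']
cr=im[140:225,215:465];cv2.imwrite('pics/crop1.png',cv2.resize(cr[...,::-1],None,fx=3.2,fy=3.2,interpolation=cv2.INTER_CUBIC))
for n,(u,v) in dict(match=(245,160),ring=(263,185),toe=(352,188),sh=(380,190),h0=(412,192),h1=(460,195),apron=(292,190),loose=(182,218),cup=(327,254),scoop=(360,247),tamper=(289,269)).items(): print(n,P[v,u].round(4))
E
```

```text
match [0.5459 0.5016 0.0921]
ring [0.496  0.4628 0.0105]
toe [0.476  0.2147 0.0176]
sh [0.4646 0.1388 0.0289]
h0 [0.4553 0.0513 0.0301]
h1 [ 0.4485 -0.09   -0.002 ]
apron [0.4783 0.382  0.0114]
loose [0.4121 0.6899 0.0039]
cup [0.2961 0.2921 0.0081]
scoop [0.3124 0.2005 0.0025]
tamper [0.2544 0.3935 0.0795]
```

View pics/crop1.png

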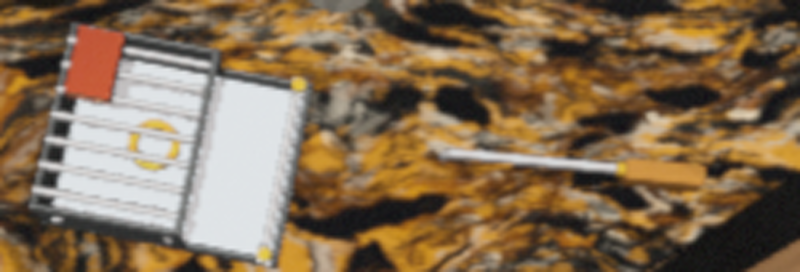

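```bash
cat >> h.py <<'E'
def ray(c,u,v,z):
    K=c['camera_matrix'];d=np.stack([(u-K[0,2])/K[0,0],-(v-K[1,2])/K[1,1],-np.ones_like(u,float)],-1)@R.from_quat(c['orientation']).as_matrix().T
    o=np.asarray(c['xyz']);return o+d*((z-o[2])/d[...,2])[...,None]
E
python3 - <<'E'
from h import *
for n in ('top','side'):
    c=dict(np.load(n+'.npz'));P=cloud(c);hsv=cv2.cvtColor(c['image'],cv2.COLOR_RGB2HSV).astype(int)
    reg=(abs(P[...,0]-.49)<.16)&(abs(P[...,1]-.45)<.16)
    m=reg&(P[...,2]>.013)&(P[...,2]<.085)
    q=P[m]
    lab=cv2.connectedComponents(m.astype(np.uint8),connectivity=8)[1]
    l=np.bincount(lab[m]).argmax(); q=P[lab==l]
    r=cv2.minAreaRect(q[:,:2].astype(np.float32)*1000);print(n,'all',r,len(q))
    g=q[(q[:,2]>.06)];r=cv2.minAreaRect(g[:,:2].astype(np.float32)*1000);print('guard',r,np.percentile(g[:,2],[5,50,95]))
    # table height nearby
    t=reg&(abs(P[...,2])<.006);print('table z',np.median(P[t][:,2]),)
    ring=reg&(hsv[...,1]>110)&(hsv[...,0]>15)&(hsv[...,0]<35)&(np.hypot(P[...,0]-.496,P[...,1]-.463)<.05)
    v,u=np.nonzero(ring);W=ray(c,u,v,.0215);(cx,cy),rad=cv2.minEnclosingCircle(W[:,:2].astype(np.float32)*1000);print('ring',len(u),u.mean(),v.mean(),W.mean(0),(W.min(0)+W.max(0))/2,cx,cy,rad)
c=dict(np.load('top.npz'));P=cloud(c)
m=(P[...,2]>.018)&(P[...,2]<.06)&(P[...,0]>.40)&(P[...,0]<.52)&(P[...,1]>-.05)&(P[...,1]<.26)
lab=cv2.connectedComponents(m.astype(np.uint8),connectivity=8)[1]
l=np.bincount(lab[m]).argmax();v,u=np.nonzero(lab==l);W=ray(c,u,v,.029)
print('rod',len(u),np.c_[u,v].min(0),np.c_[u,v].max(0));
for y in np.arange(-.05,.26,.01):
    k=abs(W[:,1]-y)<.005
    if k.any(): print(round(y,3),k.sum(),W[k,0].mean().round(4),np.median(P[v[k],u[k],2]).round(4),W[k,1].min().round(4),W[k,1].max().round(4))
E
```

```text
top all ((487.289794921875, 444.0982971191406), (208.80282592773438, 168.05760192871094), 76.87130737304688) 2490
guard ((496.544677734375, 481.8249206542969), (130.39364624023438, 165.3108673095703), 76.95357513427734) [0.06680028 0.07521278 0.08065529]
table z -0.0003316522883423101
ring 45 262.93333333333334 184.0222222222222 [0.49609838 0.46187258 0.0215    ] [0.49338011 0.46176136 0.0215    ] 493.6858825683594 462.1514587402344 20.898324966430664
side all ((484.3826599121094, 443.4642333984375), (210.6180419921875, 169.10012817382812), 77.198974609375) 3910
guard ((494.41607666015625, 481.8429260253906), (131.46885681152344, 166.34457397460938), 76.57488250732422) [0.06317325 0.0744707  0.07879999]
table z -0.0003839416486702829
ring 75 258.76 233.65333333333334 [0.48742454 0.46599117 0.0215    ] [0.4887466  0.46455375 0.0215    ] 489.7333984375 465.1989440917969 22.461748123168945
rod 360 [352 186] [434 198]
-0.01 14 0.4462 0.0287 -0.0095 -0.0053
0.0 28 0.4476 0.0295 -0.0043 0.005
0.01 24 0.4482 0.0277 0.0052 0.0148
0.02 30 0.4496 0.0289 0.015 0.0245
0.03 27 0.4517 0.0281 0.0258 0.0348
0.04 27 0.4521 0.0294 0.035 0.0449
0.05 31 0.4538 0.0292 0.0451 0.0547
0.06 22 0.4554 0.0284 0.0559 0.0649
0.07 11 0.4555 0.0269 0.0651 0.0733
0.08 11 0.4585 0.0257 0.0757 0.0841
0.09 10 0.4602 0.0264 0.0865 0.095
0.1 10 0.46 0.0245 0.0952 0.1034
0.11 11 0.4632 0.0274 0.1058 0.1142
0.12 10 0.4642 0.0277 0.1166 0.1249
0.13 11 0.464 0.0256 0.1251 0.1335
0.14 11 0.4673 0.0264 0.1359 0.1444
0.15 9 0.4679 0.0275 0.1467 0.1526
0.16 12 0.4683 0.0263 0.155 0.1637
0.17 11 0.4713 0.0254 0.1661 0.1745
0.18 9 0.4719 0.0246 0.1769 0.1828
0.19 11 0.4725 0.0258 0.1852 0.1936
0.2 11 0.4753 0.0244 0.1962 0.2047
0.21 8 0.4755 0.0248 0.2071 0.213
0.22 1 0.4761 0.0195 0.2156 0.2156
```

The crop shows the plate in the stand, between the guard and the stop bar with its brass end screws, so that's the right one. Next I'll work out the plate slope and ring position in the stand frame, and the first shift to the rod.

```bash
cat >> h.py <<'E'
def yaw(): 
    o=bot.get_obs();t=R.from_quat(o['tool_rot']).as_matrix()[:,0];return np.degrees(np.arctan2(t[1],t[0]))
def go(x,y,z,yw=None):
    o=bot.get_obs();r=R.from_quat(o['tool_rot']);d=r.inv().apply(np.array([x,y,z])-o['eef_pos'])/.25
    print('t',round(o['clock'],2),'pos',o['eef_pos'].round(4),'slide',d.round(3))
    w=yaw() if yw is None else yw
    T=R.from_matrix(np.column_stack([[np.cos(np.radians(w)),np.sin(np.radians(w)),0],[np.sin(np.radians(w)),-np.cos(np.radians(w)),0],[0,0,-1]]))
    print('rot',((r.inv()*T).as_rotvec()/.5).round(3),'yaw',yaw().round(2),'F',o['ft_force'].round(2),'T',o['ft_torque'].round(3),'w',o['grip_width'].round(4))
E
python3 - <<'E'
from h import *
a=np.radians(76.9);ex=np.array([np.cos(a),np.sin(a)]);ey=np.array([-ex[1],ex[0]])
th=np.linspace(0,2*np.pi,72)
for n,O in (('top',(.4888,.4517)),('side',(.4865,.4514))):
    c=dict(np.load(n+'.npz'));P=cloud(c);d=P[...,:2]-np.array(O);S=np.stack([d@ex,d@ey],-1)
    hsv=cv2.cvtColor(c['image'],cv2.COLOR_RGB2HSV).astype(int)
    m=(S[...,0]>-.07)&(S[...,0]<.085)&(abs(S[...,1])<.065)&(P[...,2]<.022)&(P[...,2]>.003)&(hsv[...,1]<60)&(hsv[...,2]>120)
    k=np.polyfit(S[m][:,0]+.1055,P[m][:,2],1);print(n,m.sum(),'slope',k)
    # stop bar profile in apron
    for x in np.arange(-.118,-.06,.004):
        q=(abs(S[...,0]-x)<.002)&(abs(S[...,1])<.05);print(round(x,3),np.nanmedian(P[q][:,2]).round(4),c['image'][q].mean().round(0),end=' | ')
    print()
    zt=.008+k[0]*.1175+.008
    v,u=np.nonzero((hsv[...,1]>70)&(hsv[...,0]>12)&(hsv[...,0]<35)&(np.hypot(S[...,0]-.012,S[...,1])<.05))
    W=ray(c,u,v,zt)[:,:2]-np.array(O);W=np.c_[W@ex,W@ey]
    w=hsv[v,u,1]/255.
    best=max(((w*((rr:=np.hypot(W[:,0]-x,W[:,1]-y))>.0135)*(rr<.0235)).sum()-(w*((rr<.012)|(rr>.025))).sum(),x,y) for x in np.arange(0,.03,.001) for y in np.arange(-.015,.015,.001))
    print('ring stand',best,'world',np.array(O)+best[1]*ex+best[2]*ey,zt)
go(.451,.0245,.12,82.1)
E
```

```text
top 1744 slope [0.03892007 0.00776029]
-0.118 -0.0011 83.0 | -0.114 0.0001 84.0 | -0.11 0.0169 122.0 | -0.106 0.0132 176.0 | -0.102 0.0162 201.0 | -0.098 0.0205 211.0 | -0.094 0.0076 222.0 | -0.09 0.008 227.0 | -0.086 0.0087 227.0 | -0.082 0.008 227.0 | -0.078 0.009 227.0 | -0.074 0.0089 227.0 | -0.07 0.0086 227.0 | -0.066 0.0097 227.0 | -0.062 0.0094 227.0 | 
ring stand (np.float64(33.50980392156862), np.float64(0.013000000000000001), np.float64(-0.001999999999999988)) world [0.49369442 0.46390838] 0.02057310854365884
side 906 slope [0.04300072 0.00740493]
-0.118 nan nan | -0.114 0.0141 113.0 | -0.11 0.017 113.0 | -0.106 0.0174 135.0 | -0.102 0.0202 190.0 | -0.098 0.0149 163.0 | -0.094 0.0084 218.0 | -0.09 0.0078 230.0 | -0.086 0.0082 213.0 | -0.082 0.0089 237.0 | -0.078 0.0087 239.0 | -0.074 0.0086 228.0 | -0.07 0.0092 235.0 | -0.066 0.0087 230.0 | -0.062 0.009 235.0 | 
ring stand (np.float64(43.12156862745098), np.float64(0.015), np.float64(-0.001999999999999988)) world [0.49184772 0.46555634] 0.021052584805944997
t 0.1 pos [ 0.1925 -0.4608  0.2305] slide [ 1.702 -1.392  0.445]
  return np.nanmean(a, axis, out=out, keepdims=keepdims)
<stdin>:11: RuntimeWarning: Mean of empty slice.
  ret = ret.dtype.type(ret / rcount)
Traceback (most recent call last):
  File "h.py", line 23, in go
    print('rot',((r.inv()*T).as_rotvec()/.5).round(3),'yaw',yaw().round(2),'F',o['ft_force'].round(2),'T',o['ft_torque'].round(3),'w',o['grip_width'].round(4))
                                                                                                                                      ^^^^^^^^^^^^^^^^^^^^^
AttributeError: 'float' object has no attribute 'round'
```

Emit:
{"method": "drive_tool", "body": {"slide": [[0.12, -0.1, 0], [0.24, -0.2, 0], [0.36, -0.3, 0], [0.48, -0.4, 0], [0.6, -0.5, 0], [0.72, -0.6, 0], [0.85, -0.7, 0], [0.92, -0.76, 0]], "rotation": [[0, 0, -0.12], [0, 0, -0.25], [0, 0, -0.37], [0, 0, -0.5], [0, 0, -0.62], [0, 0, -0.75], [0, 0, -0.9], [0, 0, -1]], "gripper": 0.6}}

```text
clock: 1.1
eef_pos: [0.3321, -0.1957, 0.231]
tool_rot: [0.901, 0.435, -0.0, -0.0]
ft_force: [-0.4, 0.7, 0.7]
grip_width: 0.0512
grasp_force: 0.0
```

```bash
sed -i "s/o\['grip_width'\].round(4)/round(float(o['grip_width']),4),'g',round(float(o['grasp_force']),1)/" h.py; python3 -c "
from h import *
go(.451,.0245,.12,82.1)"
```

```text
t 1.1 pos [ 0.3321 -0.1957  0.231 ] slide [ 0.985 -0.175  0.444]
rot [-1.000e-03 -1.000e-03 -1.067e+00] yaw 51.53 F [-0.36  0.68  0.73] T [ 0.037 -0.016  0.061] w 0.0512 g 0.0
```

Emit:
{"method": "drive_tool", "body": {"slide": [[0.14, -0.025, 0.06], [0.28, -0.05, 0.12], [0.42, -0.075, 0.18], [0.56, -0.1, 0.25], [0.7, -0.125, 0.31], [0.84, -0.15, 0.37], [0.985, -0.175, 0.44], [0.985, -0.175, 0.44]], "rotation": [[0, 0, -0.15], [0, 0, -0.3], [0, 0, -0.45], [0, 0, -0.6], [0, 0, -0.75], [0, 0, -0.9], [0, 0, -1], [0, 0, -1]], "gripper": 0.6}}

```text
clock: 2.1
eef_pos: [0.451, 0.0239, 0.1196]
tool_rot: [0.765, 0.644, -0.001, -0.001]
ft_force: [-0.1, -1.2, -0.4]
grip_width: 0.0512
grasp_force: 0.0
```

```bash
python3 -c "
from h import *
go(.451,.0245,.006,82.1)
for n in ('top','side'):
    c=look(n)
P=cloud(dict(np.load('side.npz')));c=np.load('side.npz')
u0=np.nonzero((abs(P[...,0]-.452)<.03)&(abs(P[...,1]-.03)<.07)&(P[...,2]<.04));print(u0[0].min(),u0[0].max(),u0[1].min(),u0[1].max())
cv2.imwrite('pics/side2.png',cv2.resize(c['image'][100:220,270:430,::-1],None,fx=4,fy=4))
"
```

```text
t 2.1 pos [0.451  0.0239 0.1196] slide [0.003 0.001 0.455]
rot [-0.006  0.001 -0.067] yaw 80.18 F [-0.07 -1.19 -0.4 ] T [ 0.005  0.048 -0.022] w 0.0512 g 0.0
136 165 330 363
```

View pics/side2.png

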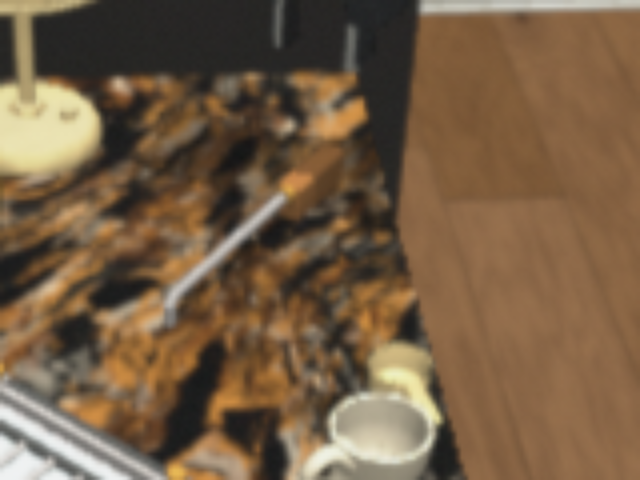

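The side view shows the rod with its toe at crop (170,315) and its handle at (320,175). The open fingers straddle it from above at (285,20) and (350,45). Now I'll descend.

Emit:
{"method": "drive_tool", "body": {"slide": [[0.003, 0.001, 0.08], [0.003, 0.001, 0.16], [0.003, 0.001, 0.24], [0.003, 0.001, 0.32], [0.003, 0.001, 0.39], [0.003, 0.001, 0.43], [0.003, 0.001, 0.452], [0.003, 0.001, 0.452]], "rotation": [[0, 0, -0.067], [0, 0, -0.067], [0, 0, -0.067], [0, 0, -0.067], [0, 0, -0.067], [0, 0, -0.067], [0, 0, -0.067], [0, 0, -0.067]], "gripper": 0.6}}

```text
clock: 3.2
eef_pos: [0.4519, 0.0227, 0.0085]
tool_rot: [0.755, 0.655, 0.0, 0.0]
ft_force: [0.1, 0.3, -0.2]
grip_width: 0.0509
grasp_force: 0.0
```

Emit:
{"method": "drive_tool", "body": {"slide": [[0, 0, 0], [0, 0, 0], [0, 0, 0], [0, 0, 0], [0, 0, 0], [0, 0, 0], [0, 0, 0], [0, 0, 0]], "rotation": [[0, 0, 0], [0, 0, 0], [0, 0, 0], [0, 0, 0], [0, 0, 0], [0, 0, 0], [0, 0, 0], [0, 0, 0]], "gripper": 0}}

```text
clock: 4.2
eef_pos: [0.4526, 0.023, 0.009]
tool_rot: [0.755, 0.655, 0.001, 0.001]
ft_force: [-1.2, -0.8, 5.4]
grip_width: 0.0188
grasp_force: 59.5
```

Emit:
{"method": "drive_tool", "body": {"slide": [[0, 0, -0.03], [0, 0, -0.06], [0, 0, -0.09], [0, 0, -0.12], [0, 0, -0.15], [0, 0, -0.18], [0, 0, -0.2], [0, 0, -0.2]], "rotation": [[0, 0, 0], [0, 0, 0], [0, 0, 0], [0, 0, 0], [0, 0, 0], [0, 0, 0], [0, 0, 0], [0, 0, 0]], "gripper": 0}}

```text
clock: 5.2
eef_pos: [0.4522, 0.0229, 0.0588]
tool_rot: [0.755, 0.655, 0.0, 0.0]
ft_force: [0.2, -0.2, -1.6]
grip_width: 0.0188
grasp_force: 58.6
```

```bash
cat >> h.py <<'E'
def rod():
    """shank line from side/top cloud: points along rod between handle and toe, relative to the grip"""
    o=bot.get_obs();e=o['eef_pos'];a=np.radians(yaw());ex=np.array([np.cos(a),np.sin(a)]);ey=np.array([-ex[1],ex[0]])
    for n in ('top','side'):
        c=look(n);P=cloud(c);d=P[...,:2]-e[:2];s=d@ex;l=d@ey
        m=(s>.06)&(s<.20)&(abs(l)<.02)&(P[...,2]>e[2]-.03)&(P[...,2]<e[2]+.05)
        k=np.polyfit(s[m],P[m][:,2],1);kl=np.polyfit(s[m],l[m],1)
        print(n,m.sum(),'z(.19) top',np.polyval(k,.19).round(4),'slope',k[0].round(4),'lat(.19)',np.polyval(kl,.19).round(4),'end s',np.percentile(s[m],[1,99,100]).round(4),'rms',np.std(P[m][:,2]-np.polyval(k,s[m])).round(4))
E
python3 -c "
from h import *
go(.451,.0245,.006,82.1);rod()"
```

```text
t 5.2 pos [0.4522 0.0229 0.0588] slide [ 0.005 -0.006  0.211]
rot [ 0.002 -0.    -0.007] yaw 81.89 F [ 0.18 -0.22 -1.64] T [ 0.036  0.061 -0.015] w 0.0188 g 58.6
top 155 z(.19) top 0.0732 slope -0.0353 lat(.19) 0.0012 end s [0.0621 0.193  0.1945] rms 0.0038
side 121 z(.19) top 0.0694 slope -0.0653 lat(.19) 0.0039 end s [0.0623 0.1954 0.1959] rms 0.005
```

```bash
python3 -c "
from h import *
go(.4188,.138,.043,76.9)"
```

```text
t 5.3 pos [0.4517 0.0229 0.0582] slide [ 0.437 -0.195  0.061]
rot [-0.     0.     0.174] yaw 81.89 F [ 0.22  0.46 -1.82] T [-0.034  0.079 -0.021] w 0.0187 g 58.6
```

Emit:
{"method": "drive_tool", "body": {"slide": [[0.06, -0.03, 0], [0.12, -0.06, 0.01], [0.18, -0.09, 0.02], [0.25, -0.12, 0.03], [0.32, -0.15, 0.04], [0.38, -0.17, 0.05], [0.437, -0.195, 0.06], [0.437, -0.195, 0.06]], "rotation": [[0, 0, 0.03], [0, 0, 0.06], [0, 0, 0.09], [0, 0, 0.12], [0, 0, 0.15], [0, 0, 0.174], [0, 0, 0.174], [0, 0, 0.174]], "gripper": 0}}

```text
clock: 6.3
eef_pos: [0.4184, 0.1386, 0.0429]
tool_rot: [0.782, 0.623, -0.0, -0.0]
ft_force: [0.7, 0.2, -1.7]
grip_width: 0.0187
grasp_force: 58.7
```

```bash
python3 -c "
from h import *
rod();go(.4514,.2782,.043,76.9)
c=np.load('top.npz')['image'];cv2.imwrite('pics/top3.png',cv2.resize(c[140:240,220:420,::-1],None,fx=4,fy=4))"
```

```text
top 150 z(.19) top 0.0578 slope -0.0327 lat(.19) 0.0012 end s [0.0621 0.1925 0.1932] rms 0.0038
side 146 z(.19) top 0.0541 slope -0.0688 lat(.19) 0.0029 end s [0.062  0.1923 0.1939] rms 0.0047
t 6.4 pos [0.4188 0.1378 0.0432] slide [ 0.577 -0.     0.   ]
rot [-0.     0.001  0.001] yaw 76.93 F [ 0.47  0.07 -0.74] T [ 0.002  0.025 -0.016] w 0.0188 g 58.7
```

View pics/top3.png

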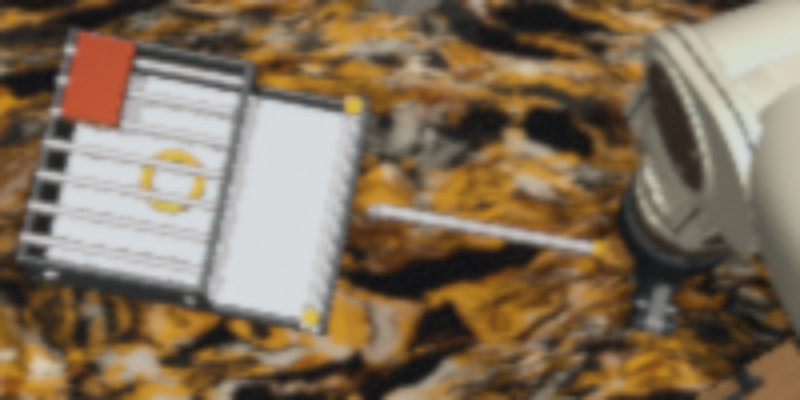

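The rod, toe at crop (375,210), points straight at the ring at (173,181), so I'll slide it in above the ring.

Emit:
{"method": "drive_tool", "body": {"slide": [[0.08, 0, 0], [0.16, 0, 0], [0.24, 0, 0], [0.32, 0, 0], [0.4, 0, 0], [0.48, 0, 0], [0.55, 0, 0], [0.577, 0, 0]], "rotation": [[0, 0, 0], [0, 0, 0], [0, 0, 0], [0, 0, 0], [0, 0, 0], [0, 0, 0], [0, 0, 0], [0, 0, 0]], "gripper": 0}}

```text
clock: 7.4
eef_pos: [0.452, 0.2798, 0.0432]
tool_rot: [0.783, 0.622, 0.0, 0.0]
ft_force: [-0.3, -0.2, -1.6]
grip_width: 0.0187
grasp_force: 58.7
```

```bash
python3 -c "
from h import *
a=look('top');b=look('side');go(.4514,.2782,.027,76.9)
x=cv2.resize(a['image'][155:225,225:325,::-1],None,fx=4,fy=4);y=cv2.resize(b['image'][185:255,210:310,::-1],None,fx=4,fy=4)
cv2.imwrite('pics/in.png',np.hstack([x,y]))"
```

```text
t 7.5 pos [0.4518 0.2791 0.0432] slide [-0.004 -0.001  0.065]
rot [0.    0.    0.002] yaw 76.95 F [-0.03 -1.85 -1.15] T [-0.01  -0.04   0.055] w 0.0186 g 58.7
```

View pics/in.png

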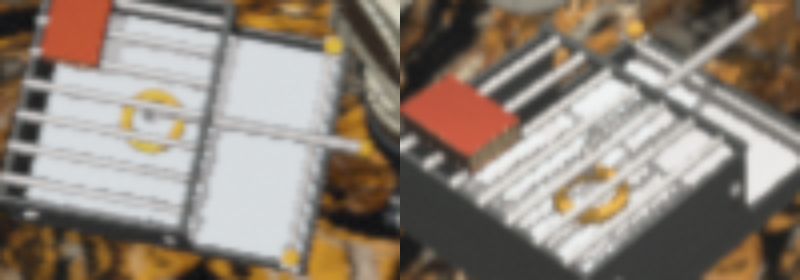

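```bash
python3 -c "
from h import *
c=dict(np.load('top.npz'));s=dict(np.load('side.npz'))
def proj(c,p):
    q=R.from_quat(c['orientation']).inv().apply(np.array(p)-c['xyz']);K=c['camera_matrix'];return np.array([K[0,2]+K[0,0]*q[0]/-q[2],K[1,2]-K[1,1]*q[1]/-q[2]])
for n,p in (('tip',(.4940,.466,.060)),('toe',(.4939,.4654,.032)),('ring',(.4928,.4647,.0205))):
    print(n,(proj(c,p)-(225,155))*4,(proj(s,p)-(210,185))*4+(400,0))
print(ray(c,np.array([262.,263.]),np.array([184.,185.]),.058))
# shank on the apron: line fit
P=cloud(c);e=np.array([.4518,.2791]);a=np.radians(76.9);ex=np.array([np.cos(a),np.sin(a)]);ey=np.array([-ex[1],ex[0]])
d=P[...,:2]-e;S=d@ex;L=d@ey
m=(S>.06)&(S<.14)&(abs(L)<.02)&(P[...,2]>.045)&(P[...,2]<.07);print(m.sum(),np.polyfit(S[m],L[m],1),np.polyfit(S[m],P[m][:,2],1))
"
```

```text
tip [139.94477631 105.5784737 ] [580.35190426 143.64317513]
toe [145.14386868 115.67258191] [584.82341693 177.58549813]
ring [147.8981974  121.15524555] [588.55903868 191.26142741]
[[0.48704197 0.46088698 0.058     ]
 [0.48415399 0.45823607 0.058     ]]
88 [0.00747649 0.00010242] [0.01491106 0.05912563]
```

Emit:
{"method": "drive_tool", "body": {"slide": [[-0.012, 0, 0.01], [-0.012, 0, 0.02], [-0.012, 0, 0.03], [-0.012, 0, 0.04], [-0.012, 0, 0.05], [-0.012, 0, 0.06], [-0.012, 0, 0.066], [-0.012, 0, 0.068]], "rotation": [[0, 0, 0], [0, 0, 0], [0, 0, 0], [0, 0, 0], [0, 0, 0], [0, 0, 0], [0, 0, 0], [0, 0, 0]], "gripper": 0}}

```text
clock: 8.5
eef_pos: [0.4509, 0.2755, 0.0262]
tool_rot: [0.783, 0.622, -0.0, -0.0]
ft_force: [0.1, 0.9, -1.5]
grip_width: 0.0189
grasp_force: 58.7
```

```bash
python3 -c "
from h import *
rod();a=look('top');b=look('side');go(.4514,.2782,.027,76.9)
x=cv2.resize(a['image'][155:225,225:325,::-1],None,fx=4,fy=4);y=cv2.resize(b['image'][185:255,210:310,::-1],None,fx=4,fy=4)
cv2.imwrite('pics/in2.png',np.hstack([x,y]))"
```

```text
top 652 z(.19) top 0.0325 slope 0.1546 lat(.19) 0.0 end s [0.0617 0.1983 0.1997] rms 0.0201
side 590 z(.19) top 0.0352 slope 0.155 lat(.19) 0.0003 end s [0.0639 0.1972 0.1996] rms 0.0221
t 8.7 pos [0.451  0.2756 0.0264] slide [ 0.011 -0.001 -0.002]
rot [ 0. -0.  0.] yaw 76.91 F [-0.07  0.11 -2.03] T [-0.011 -0.007  0.007] w 0.0184 g 58.7
```

View pics/in2.png

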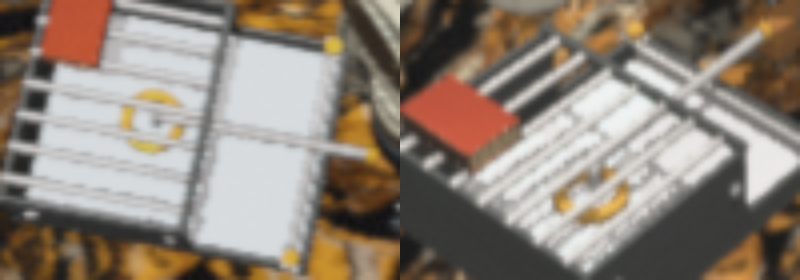

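The toe is in the ring's hole in both views, near (155,117) and (597,178), and there's no contact force yet. I'll lower a little more.

Emit:
{"method": "drive_tool", "body": {"slide": [[0, 0, 0.002], [0, 0, 0.003], [0, 0, 0.004], [0, 0, 0.005], [0, 0, 0.006], [0, 0, 0.007], [0, 0, 0.008], [0, 0, 0.008]], "rotation": [[0, 0, 0], [0, 0, 0], [0, 0, 0], [0, 0, 0], [0, 0, 0], [0, 0, 0], [0, 0, 0], [0, 0, 0]], "gripper": 0}}

```text
clock: 9.7
eef_pos: [0.451, 0.2755, 0.0243]
tool_rot: [0.783, 0.622, -0.0, -0.0]
ft_force: [-0.4, 1.4, -1.7]
grip_width: 0.0187
grasp_force: 58.7
```

```bash
python3 -c "
from h import *
go(.4514,.2782,.027,76.9);bot.camera('top');go(.4514,.2782,.027,76.9);bot.camera('top');go(.4514,.2782,.027,76.9)"
```

```text
t 9.7 pos [0.451  0.2755 0.0243] slide [ 0.011 -0.001 -0.011]
rot [-0.  0.  0.] yaw 76.91 F [-0.41  1.45 -1.75] T [-0.066 -0.014  0.037] w 0.0187 g 58.7
t 9.75 pos [0.451  0.2755 0.0243] slide [ 0.011 -0.001 -0.011]
rot [-0.  0.  0.] yaw 76.91 F [-0.84 -0.61 -1.46] T [-0.022 -0.023 -0.021] w 0.0193 g 58.7
t 9.8 pos [0.451  0.2755 0.0243] slide [ 0.011 -0.001 -0.011]
rot [-0.  0.  0.] yaw 76.91 F [-0.1  -0.66 -1.39] T [-0.052  0.006  0.004] w 0.0188 g 58.7
```

Emit:
{"method": "drive_tool", "body": {"slide": [[-0.02, 0, 0], [-0.04, 0, 0.001], [-0.07, 0, 0.002], [-0.1, 0, 0.004], [-0.13, 0, 0.005], [-0.16, 0, 0.006], [-0.19, 0, 0.007], [-0.22, 0, 0.008]], "rotation": [[0, 0, 0], [0, 0, 0], [0, 0, 0], [0, 0, 0], [0, 0, 0], [0, 0, 0], [0, 0, 0], [0, 0, 0]], "gripper": 0}}

```text
clock: 10.8
eef_pos: [0.4384, 0.2215, 0.0223]
tool_rot: [0.783, 0.622, 0.0, 0.0]
ft_force: [-1.1, 0.2, -1.6]
grip_width: 0.0188
grasp_force: 58.6
```

```bash
python3 -c "
from h import *
go(.4514,.2782,.027,76.9)
a=look('top');b=look('side');
x=cv2.resize(a['image'][155:225,225:325,::-1],None,fx=4,fy=4);y=cv2.resize(b['image'][185:255,230:330,::-1],None,fx=4,fy=4)
cv2.imwrite('pics/out.png',np.hstack([x,y]))"
```

```text
t 10.8 pos [0.4384 0.2215 0.0223] slide [ 0.233 -0.001 -0.019]
rot [ 0. -0.  0.] yaw 76.91 F [-1.09  0.2  -1.62] T [ 0.08  -0.031  0.001] w 0.0188 g 58.6
```

View pics/out.png

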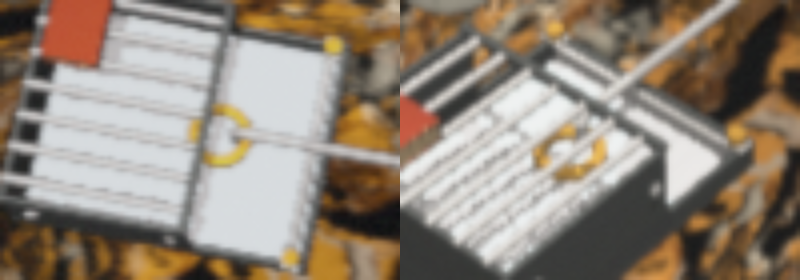

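The ring has followed flat and is now emerging at crop (222,135), with the toe at its front edge. I'll keep pulling slowly.

Emit:
{"method": "drive_tool", "body": {"slide": [[-0.014, 0, 0], [-0.028, 0, 0.001], [-0.042, 0, 0.001], [-0.056, 0, 0.002], [-0.07, 0, 0.003], [-0.084, 0, 0.003], [-0.098, 0, 0.004], [-0.112, 0, 0.004]], "rotation": [[0, 0, 0], [0, 0, 0], [0, 0, 0], [0, 0, 0], [0, 0, 0], [0, 0, 0], [0, 0, 0], [0, 0, 0]], "gripper": 0}}

```text
clock: 11.9
eef_pos: [0.4321, 0.1944, 0.0213]
tool_rot: [0.783, 0.622, 0.0, 0.0]
ft_force: [0.0, 0.3, -1.9]
grip_width: 0.0187
grasp_force: 58.6
```

```bash
cat >> h.py <<'E'
def fx(n=3):
    a=np.radians(76.9);f=[]
    for i in range(n): f.append(bot.get_obs()['ft_force']); bot.camera('top')
    f=np.array(f);o=bot.get_obs();print('t',round(o['clock'],2),'Fx',(f[:,:2]@[np.cos(a),np.sin(a)]).round(2),'Fz',f[:,2].round(2),o['eef_pos'].round(4))
E
python3 -c "
from h import *
fx()
a=np.radians(76.9);ex=np.array([np.cos(a),np.sin(a)]);ey=np.array([-ex[1],ex[0]])
for n,O in (('top',(.4888,.4517)),('side',(.4865,.4514))):
    c=look(n);u,v=np.meshgrid(np.arange(640),np.arange(400));S=ray(c,u,v,.0185)[...,:2]-np.array(O);S=np.stack([S@ex,S@ey],-1)
    h=cv2.cvtColor(c['image'],cv2.COLOR_RGB2HSV);m=(h[...,1]>90)&(h[...,0]>12)&(h[...,0]<35)&(abs(S[...,0]+.062)<.032)&(abs(S[...,1])<.04)
    print(n,m.sum(),S[m].min(0),S[m].max(0))
"
```

```text
t 12.05 Fx [0.26 0.03 0.04] Fz [-1.87 -1.29 -2.07] [0.432  0.1944 0.0213]
top 89 [-0.08566584 -0.02306301] [-0.04303315  0.01993696]
side 60 [-0.081379   -0.01963909] [-0.03961635  0.01861048]
```

Emit:
{"method": "drive_tool", "body": {"slide": [[-0.003, 0, 0], [-0.006, 0, 0], [-0.009, 0, 0], [-0.012, 0, 0], [-0.015, 0, 0.001], [-0.018, 0, 0.001], [-0.021, 0, 0.001], [-0.024, 0, 0.001]], "rotation": [[0, 0, 0], [0, 0, 0], [0, 0, 0], [0, 0, 0], [0, 0, 0], [0, 0, 0], [0, 0, 0], [0, 0, 0]], "gripper": 0}}

```text
clock: 13.15
eef_pos: [0.4308, 0.1888, 0.0211]
tool_rot: [0.783, 0.622, 0.0, 0.0]
ft_force: [0.1, 0.8, -0.8]
grip_width: 0.0188
grasp_force: 58.6
```

Emit:
{"method": "drive_tool", "body": {"slide": [[-0.001, 0, 0], [-0.002, 0, 0], [-0.003, 0, 0], [-0.004, 0, 0], [-0.005, 0, 0], [-0.006, 0, 0], [-0.006, 0, 0], [-0.006, 0, 0]], "rotation": [[0, 0, 0], [0, 0, 0], [0, 0, 0], [0, 0, 0], [0, 0, 0], [0, 0, 0], [0, 0, 0], [0, 0, 0]], "gripper": 0}}

```text
clock: 14.15
eef_pos: [0.4305, 0.1874, 0.021]
tool_rot: [0.783, 0.622, -0.0, 0.0]
ft_force: [0.1, -0.1, -1.9]
grip_width: 0.0189
grasp_force: 58.6
```

```bash
python3 -c "
from h import *
fx()"
```

```text
t 14.3 Fx [-0.08  1.36 -0.67] Fz [-1.91 -2.11 -0.89] [0.4305 0.1874 0.0211]
```

Emit:
{"method": "drive_tool", "body": {"slide": [[-0.001, 0, 0], [-0.002, 0, 0], [-0.003, 0, 0], [-0.004, 0, 0], [-0.004, 0, 0], [-0.004, 0, 0], [-0.004, 0, 0], [-0.004, 0, 0]], "rotation": [[0, 0, 0], [0, 0, 0], [0, 0, 0], [0, 0, 0], [0, 0, 0], [0, 0, 0], [0, 0, 0], [0, 0, 0]], "gripper": 0}}

```text
clock: 15.3
eef_pos: [0.4302, 0.1864, 0.021]
tool_rot: [0.783, 0.622, -0.0, -0.0]
ft_force: [0.7, 0.5, -1.9]
grip_width: 0.0188
grasp_force: 58.6
```

```bash
python3 -c "
from h import *
fx()"
```

```text
t 15.45 Fx [0.61 0.68 0.43] Fz [-1.94 -0.99 -1.71] [0.4302 0.1864 0.0211]
```

Emit:
{"method": "drive_tool", "body": {"slide": [[-0.001, 0, 0], [-0.002, 0, 0], [-0.003, 0, 0], [-0.004, 0, 0], [-0.004, 0, 0], [-0.004, 0, 0], [-0.004, 0, 0], [-0.004, 0, 0]], "rotation": [[0, 0, 0], [0, 0, 0], [0, 0, 0], [0, 0, 0], [0, 0, 0], [0, 0, 0], [0, 0, 0], [0, 0, 0]], "gripper": 0}}

```text
clock: 16.45
eef_pos: [0.43, 0.1854, 0.0211]
tool_rot: [0.783, 0.622, -0.0, 0.0]
ft_force: [0.1, -0.2, -2.0]
grip_width: 0.0189
grasp_force: 58.6
```

```bash
python3 -c "
from h import *
fx()"
```

```text
t 16.6 Fx [-0.22 -0.11  0.27] Fz [-2.05 -1.66 -1.32] [0.43   0.1854 0.0211]
```

Emit:
{"method": "drive_tool", "body": {"slide": [[-0.001, 0, 0], [-0.002, 0, 0], [-0.003, 0, 0], [-0.004, 0, 0], [-0.004, 0, 0], [-0.004, 0, 0], [-0.004, 0, 0], [-0.004, 0, 0]], "rotation": [[0, 0, 0], [0, 0, 0], [0, 0, 0], [0, 0, 0], [0, 0, 0], [0, 0, 0], [0, 0, 0], [0, 0, 0]], "gripper": 0}}

```text
clock: 17.6
eef_pos: [0.4298, 0.1844, 0.0211]
tool_rot: [0.783, 0.622, -0.0, 0.0]
ft_force: [0.2, 0.2, -2.4]
grip_width: 0.0189
grasp_force: 58.6
```

```bash
python3 -c "
from h import *
fx()"
```

```text
t 17.75 Fx [ 0.2  -0.91  0.44] Fz [-2.4  -1.41 -0.51] [0.4298 0.1844 0.021 ]
```

Emit:
{"method": "drive_tool", "body": {"slide": [[-0.001, 0, 0], [-0.002, 0, 0], [-0.003, 0, 0], [-0.004, 0, 0], [-0.004, 0, 0], [-0.004, 0, 0], [-0.004, 0, 0], [-0.004, 0, 0]], "rotation": [[0, 0, 0], [0, 0, 0], [0, 0, 0], [0, 0, 0], [0, 0, 0], [0, 0, 0], [0, 0, 0], [0, 0, 0]], "gripper": 0}}

```text
clock: 18.75
eef_pos: [0.4296, 0.1836, 0.0211]
tool_rot: [0.783, 0.622, 0.0, -0.0]
ft_force: [0.1, 0.9, -1.9]
grip_width: 0.0188
grasp_force: 58.6
```

```bash
python3 -c "
from h import *
fx()
a=np.radians(76.9);ex=np.array([np.cos(a),np.sin(a)]);ey=np.array([-ex[1],ex[0]])
for n,O in (('top',(.4888,.4517)),('side',(.4865,.4514))):
    c=look(n);u,v=np.meshgrid(np.arange(640),np.arange(400));S=ray(c,u,v,.0185)[...,:2]-np.array(O);S=np.stack([S@ex,S@ey],-1)
    h=cv2.cvtColor(c['image'],cv2.COLOR_RGB2HSV);m=(h[...,1]>90)&(h[...,0]>12)&(h[...,0]<35)&(abs(S[...,0]+.068)<.032)&(abs(S[...,1])<.04)
    print(n,m.sum(),S[m].min(0),S[m].max(0))
"
```

```text
t 18.9 Fx [0.85 1.24 0.38] Fz [-1.87 -1.14 -1.43] [0.4296 0.1835 0.0211]
top 85 [-0.09550379 -0.02235026] [-0.05395621  0.01941491]
side 77 [-0.09433073 -0.01956031] [-0.05078261  0.01811254]
```

Emit:
{"method": "drive_tool", "body": {"slide": [[-0.001, 0, 0], [-0.002, 0, 0], [-0.003, 0, 0], [-0.004, 0, 0], [-0.004, 0, 0], [-0.004, 0, 0], [-0.004, 0, 0], [-0.004, 0, 0]], "rotation": [[0, 0, 0], [0, 0, 0], [0, 0, 0], [0, 0, 0], [0, 0, 0], [0, 0, 0], [0, 0, 0], [0, 0, 0]], "gripper": 0}}

```text
clock: 20.0
eef_pos: [0.4294, 0.1828, 0.0211]
tool_rot: [0.783, 0.622, 0.0, -0.0]
ft_force: [-0.7, 4.8, -2.6]
grip_width: 0.0188
grasp_force: 58.6
```

```bash
python3 -c "
from h import *
fx(4)"
```

```text
t 20.2 Fx [4.5  3.98 4.81 4.8 ] Fz [-2.59 -1.89 -1.48 -2.62] [0.4294 0.1827 0.0211]
```

The ring came up against the bar at about 4.5 N and was held there. Now I'll ease off, lift the toe clear and withdraw.

Emit:
{"method": "drive_tool", "body": {"slide": [[0.01, 0, 0], [0.02, 0, 0], [0.03, 0, 0], [0.036, 0, 0], [0.036, 0, -0.02], [0.036, 0, -0.06], [0.036, 0, -0.1], [0.036, 0, -0.14]], "rotation": [[0, 0, 0], [0, 0, 0], [0, 0, 0], [0, 0, 0], [0, 0, 0], [0, 0, 0], [0, 0, 0], [0, 0, 0]], "gripper": 0}}

```text
clock: 21.2
eef_pos: [0.4317, 0.1914, 0.0571]
tool_rot: [0.783, 0.622, 0.0, 0.0]
ft_force: [-0.3, -0.4, -0.9]
grip_width: 0.0187
grasp_force: 58.7
```

Emit:
{"method": "drive_tool", "body": {"slide": [[0, 0, -0.02], [-0.06, 0, -0.03], [-0.12, 0, -0.03], [-0.19, 0, -0.03], [-0.26, 0, -0.03], [-0.33, 0, -0.03], [-0.4, 0, -0.03], [-0.44, 0, -0.03]], "rotation": [[0, 0, 0], [0, 0, 0], [0, 0, 0], [0, 0, 0], [0, 0, 0], [0, 0, 0], [0, 0, 0], [0, 0, 0]], "gripper": 0}}

```text
clock: 22.2
eef_pos: [0.4061, 0.0829, 0.0635]
tool_rot: [0.783, 0.621, -0.0, -0.0]
ft_force: [-0.2, 0.5, -1.5]
grip_width: 0.0187
grasp_force: 58.7
```

```bash
python3 -c "
from h import *
go(.451,.0229,.03,82);a=look('top');b=look('side');
a2=np.radians(76.9);ex=np.array([np.cos(a2),np.sin(a2)]);ey=np.array([-ex[1],ex[0]])
x=cv2.resize(a['image'][145:235,225:425,::-1],None,fx=4,fy=4);cv2.imwrite('pics/home.png',x)
for n,O in (('top',(.4888,.4517)),('side',(.4865,.4514))):
    c=look(n);u,v=np.meshgrid(np.arange(640),np.arange(400));S=ray(c,u,v,.0175)[...,:2]-np.array(O);S=np.stack([S@ex,S@ey],-1)
    h=cv2.cvtColor(c['image'],cv2.COLOR_RGB2HSV);m=(h[...,1]>90)&(h[...,0]>12)&(h[...,0]<35)&(abs(S[...,0]+.068)<.032)&(abs(S[...,1])<.04)
    print(n,m.sum(),S[m].min(0),S[m].max(0))
"
```

```text
t 22.2 pos [0.4061 0.0829 0.0635] slide [-0.193  0.23   0.134]
rot [-0.001  0.    -0.18 ] yaw 76.85 F [-0.21  0.47 -1.5 ] T [-0.023  0.021 -0.043] w 0.0187 g 58.7
top 94 [-0.0965067  -0.02029741] [-0.05442564  0.02146792]
side 95 [-0.09625734 -0.02033525] [-0.05165697  0.01963709]
```

View pics/home.png

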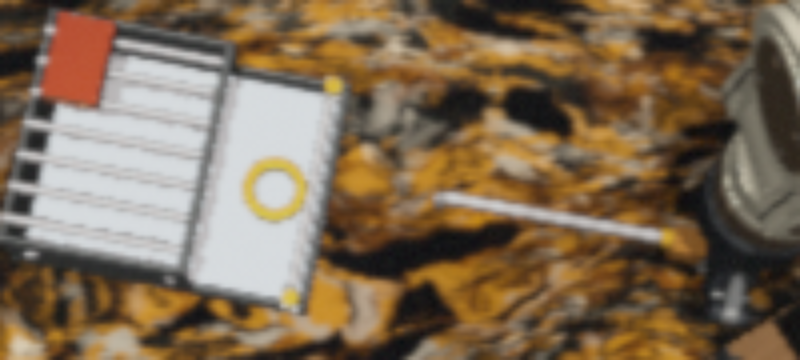

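The ring lies flat at crop (275,190) by the stop bar, with its centre at about x = -75 mm, and the rod is clear of the stand. I'll take the rod back to where it lay.

Emit:
{"method": "drive_tool", "body": {"slide": [[-0.03, 0.04, 0.02], [-0.06, 0.08, 0.04], [-0.1, 0.12, 0.06], [-0.13, 0.16, 0.08], [-0.16, 0.2, 0.1], [-0.193, 0.23, 0.12], [-0.193, 0.23, 0.134], [-0.193, 0.23, 0.134]], "rotation": [[0, 0, -0.03], [0, 0, -0.06], [0, 0, -0.09], [0, 0, -0.12], [0, 0, -0.15], [0, 0, -0.18], [0, 0, -0.18], [0, 0, -0.18]], "gripper": 0}}

```text
clock: 23.4
eef_pos: [0.4509, 0.0244, 0.0297]
tool_rot: [0.754, 0.657, -0.0, -0.001]
ft_force: [-1.0, -0.2, -1.1]
grip_width: 0.0189
grasp_force: 58.7
```

```bash
python3 -c "
from h import *
go(.451,.0229,.0095,82);rod()"
```

```text
t 23.4 pos [0.4509 0.0244 0.0297] slide [-0.006  0.001  0.081]
rot [-0.003 -0.     0.002] yaw 82.07 F [-1.02 -0.15 -1.08] T [-0.039  0.    -0.006] w 0.0189 g 58.7
top 405 z(.19) top 0.0167 slope -0.0218 lat(.19) 0.0005 end s [0.0613 0.1986 0.1997] rms 0.0216
side 256 z(.19) top 0.0198 slope -0.0115 lat(.19) 0.0021 end s [0.0622 0.1974 0.1983] rms 0.022
```

Emit:
{"method": "drive_tool", "body": {"slide": [[0, 0, 0.015], [0, 0, 0.03], [0, 0, 0.045], [0, 0, 0.055], [0, 0, 0.065], [0, 0, 0.072], [0, 0, 0.079], [0, 0, 0.079]], "rotation": [[0, 0, 0], [0, 0, 0], [0, 0, 0], [0, 0, 0], [0, 0, 0], [0, 0, 0], [0, 0, 0], [0, 0, 0]], "gripper": 0}}

```text
clock: 24.5
eef_pos: [0.4514, 0.0241, 0.0102]
tool_rot: [0.754, 0.656, -0.0, -0.0]
ft_force: [0.3, -0.6, -1.6]
grip_width: 0.0188
grasp_force: 58.7
```

Emit:
{"method": "drive_tool", "body": {"slide": [[0, 0, 0], [0, 0, 0], [0, 0, 0], [0, 0, 0], [0, 0, 0], [0, 0, 0], [0, 0, 0], [0, 0, 0]], "rotation": [[0, 0, 0], [0, 0, 0], [0, 0, 0], [0, 0, 0], [0, 0, 0], [0, 0, 0], [0, 0, 0], [0, 0, 0]], "gripper": 0.6}}

```text
clock: 25.5
eef_pos: [0.4515, 0.0241, 0.0103]
tool_rot: [0.754, 0.656, -0.0, -0.0]
ft_force: [-0.2, 0.3, -0.1]
grip_width: 0.0511
grasp_force: 0.0
```

Emit:
{"method": "drive_tool", "body": {"slide": [[0, 0, -0.04], [0, 0, -0.1], [0, 0, -0.18], [0, 0, -0.26], [0, 0, -0.34], [0, 0, -0.42], [0, 0, -0.5], [0, 0, -0.5]], "rotation": [[0, 0, 0], [0, 0, 0], [0, 0, 0], [0, 0, 0], [0, 0, 0], [0, 0, 0], [0, 0, 0], [0, 0, 0]], "gripper": 0.6}}

```text
clock: 26.5
eef_pos: [0.453, 0.0242, 0.1373]
tool_rot: [0.754, 0.656, 0.002, 0.001]
ft_force: [0.2, 0.4, 0.3]
grip_width: 0.051
grasp_force: 0.0
```

```bash
python3 -c "
from h import *
b=look('side');cv2.imwrite('pics/end.png',cv2.resize(b['image'][100:270,200:400,::-1],None,fx=3.5,fy=3.5))"
```

```text
(no output)
```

View pics/end.png

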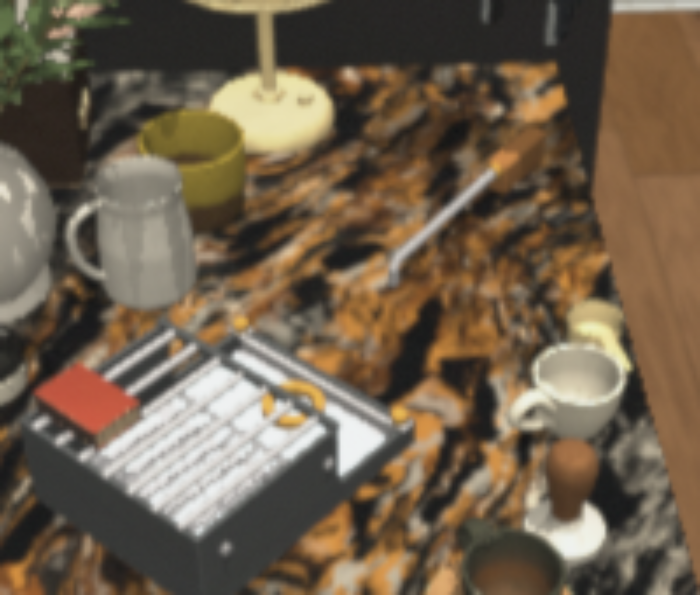

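The rod lies flat on the worktop, from its toe at (392,280) to its handle at (520,160). The ring lies flat at (293,402) by the bar, and the bystanders haven't moved. I'm handing in the job.

```bash
python3 -c "
from workcell import bot
print(bot.job_done())"
```

```text
the job is handed in; nothing more can be done
None
```

I drew the ring out to the stop bar, held it there at about 4.5 N, left it lying flat, laid the rod back on the worktop and handed in the job at about 27 s; no verdict came back.

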